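Empty the spent-boat chute into the catch pan and park the pan

TASK

Empty the chute of spent boats: pick up the catch pan by its square grip, hold it level under the chute's lip and push the red paddle in with the pan's far edge until all four porcelain boats have slid into the pan, then draw it back so that the gate springs shut. Without losing a boat, push the pan's socket tube fully down onto the spigot of the cooling rest, the pan lying flat and square on the ribs, and let go. Be gentle with the chute and leave everything else on the bench alone.

Things in the scene. Friction and masses are not known exactly. Their poses are not given: they have to be found in the camera images.
- chute: Fixed spent-boat chute: steel trough 66 mm wide inside, falling at 43 deg towards its own -x (roughly to the robot), on a base plate 175 x 116 mm. Origin on the bench, z up. In its frame: lip x -70, z 165 mm; 33 mm side walls end at x -92, z 188; top end x 67, z 330; cheeks that carry it start at x 32. From x 32 out to the lip, between base plate (z 11) and gate, the space is free for the pan.
- chute_lip (a point): Middle of the lip, the lower edge of the trough floor, 165 mm above the bench.
- gate (a joint): Gate rocker (rad): 0 shut, 0.5 at its stop, boats slide freely above 0.35. One rigid part on a pin at chute x -16, z 195 mm: the gate across the lip (from chute x -67, z 157 up to x -85, z 176 mm when shut) and, hanging below the pin, the red paddle. Pushing the paddle along chute +x drops the gate (its foot then hangs at z 138, x -50); a light spring (2 to 4 N at the paddle) shuts it.
- paddle (a point): Middle of the front face of the red paddle, which is 76 mm wide and 56 mm high; with the gate shut it is at chute x -22 mm, z 115 mm (face from z 87 to 143 mm). Pushed by the pan's rim at z 130 mm, it opens the gate fully after 24 to 28 mm and meets its stop after 35 mm.
- pan: The catch pan, loose, 0.2 kg: an open aluminium tub 170 mm long (its x) and 100 mm wide (y), walls 2.5 mm, floor 3 mm; side and far (+x) walls 35 mm high, back (-x) wall 58 mm high. Origin at the centre of its underside, z up. Behind the back wall stands the grip, a square steel tube closed on top.
- pan_grip (a point): Middle of the black grip pads of the square tube, at pan x -102 mm, 87 mm above the pan's underside: the place to pinch it across the pan's y (33 mm wide over the pads, 30 mm along x). The tube's top is 113 mm above the underside.
- pan_socket (a point): Centre of the tube's open lower end, at pan x -102 mm, level with the underside: a square hole 24 x 24 mm, 109 mm deep.
- rest: The cooling rest, fixed to the bench: a dark plate 232 x 112 mm with a ribbed aluminium top, and at its -x end an upright steel spigot. Origin on the bench under the middle of the place for the tub, z up. With the pan seated, pan and rest have the same x, y and heading, and the pan's underside lies on the ribs 26 mm above the bench.
- rest_top (a point): Middle of the place for the tub, on top of the ribs, 26 mm above the bench: the seated pan's origin comes here.
- spigot_tip (a point): Tip of the spigot, at rest x -102 mm, 76 mm above the bench: 18 mm in diameter below a 12 mm long cone; 50 mm of it stands above the ribs.
- boat_1: One of the four white porcelain boats lying in the trough behind the gate: 16 x 52 x 10 mm, long axis y, origin at the middle of its underside, 14 g.
- boat_2: One of the four white porcelain boats lying in the trough behind the gate: 16 x 52 x 10 mm, long axis y, origin at the middle of its underside, 14 g.
- boat_3: One of the four white porcelain boats lying in the trough behind the gate: 16 x 52 x 10 mm, long axis y, origin at the middle of its underside, 14 g.
- boat_4: One of the four white porcelain boats lying in the trough behind the gate: 16 x 52 x 10 mm, long axis y, origin at the middle of its underside, 14 g.
- reagent_bottle: Bystander, to be left alone: amber bottle, 58 mm across, 133 mm tall. Origin at the middle of its underside.
- sample_bottle: Bystander, to be left alone: amber bottle, 49 mm across, 119 mm tall. Origin at the middle of its underside.
- notebook: Bystander, to be left alone: dark blue notebook, 156 x 108 x 15 mm. Origin at the middle of its underside.

How it is judged:
On the way, in this order (a step that is already met when the one before it is completed fails the run):
1. the pan, held clear of the bench, pushes the paddle in and the gate is open (value of joint gate above 0.28 rad and contact force between pan and chute above 0.3 N and height (world z) of pan above 0.05 m and contact force between the fingers and pan above 1 N), for 0.1 s.
2. all four boats lie in the pan while it is held clear of the bench, and the gate has sprung shut (x of boat_1 in the frame of pan between -0.085 and 0.085 m and y of boat_1 in the frame of pan between -0.05 and 0.05 m and z of boat_1 in the frame of pan between -0.003 and 0.055 m and x of boat_2 in the frame of pan between -0.085 and 0.085 m and y of boat_2 in the frame of pan between -0.05 and 0.05 m and z of boat_2 in the frame of pan between -0.003 and 0.055 m and x of boat_3 in the frame of pan between -0.085 and 0.085 m and y of boat_3 in the frame of pan between -0.05 and 0.05 m and z of boat_3 in the frame of pan between -0.003 and 0.055 m and x of boat_4 in the frame of pan between -0.085 and 0.085 m and y of boat_4 in the frame of pan between -0.05 and 0.05 m and z of boat_4 in the frame of pan between -0.003 and 0.055 m and height (world z) of pan above 0.05 m and contact force between the fingers and pan above 1 N and value of joint gate below 0.06 rad), for 0.2 s.
At the end, for the whole second after the job is handed in: All four boats lie inside the pan; the pan's socket is down on the spigot (underside within 5 mm of the ribs, tilt under 0.06 rad) and its middle within 30 mm of the middle of the ribbed place; the gate is shut (under 0.06 rad); pan and boats are at rest (x of boat_1 in the frame of pan between -0.085 and 0.085 m and y of boat_1 in the frame of pan between -0.05 and 0.05 m and z of boat_1 in the frame of pan between -0.003 and 0.055 m and x of boat_2 in the frame of pan between -0.085 and 0.085 m and y of boat_2 in the frame of pan between -0.05 and 0.05 m and z of boat_2 in the frame of pan between -0.003 and 0.055 m and x of boat_3 in the frame of pan between -0.085 and 0.085 m and y of boat_3 in the frame of pan between -0.05 and 0.05 m and z of boat_3 in the frame of pan between -0.003 and 0.055 m and x of boat_4 in the frame of pan between -0.085 and 0.085 m and y of boat_4 in the frame of pan between -0.05 and 0.05 m and z of boat_4 in the frame of pan between -0.003 and 0.055 m and horizontal distance between pan_socket and spigot_tip below 0.007 m and z of pan in the frame of rest_top between -0.005 and 0.005 m and horizontal distance between pan and rest_top below 0.03 m and angle between pan's own z axis and vertical below 0.06 rad and value of joint gate below 0.06 rad and linear speed of pan below 0.02 m/s and linear speed of each of boat_1, boat_2, boat_3, boat_4 below 0.03 m/s); the robot touches nothing.
It fails at once if a boat falls onto the bench, the chute's base or the rest (contact force between any of boat_1, boat_2, boat_3, boat_4 and rest above 0.05 N or height (world z) of any of boat_1, boat_2, boat_3, boat_4 below 0.02 m).
It fails at once if the pan is pressed against the chute or its paddle with more than 20 N (contact force between pan and chute above 20 N).
It fails at once if the pan is tipped by more than 0.35 rad (angle between pan's own z axis and vertical above 0.35 rad).
It fails at once if a bystander is shifted by more than 30 mm (distance of any of reagent_bottle, sample_bottle, notebook from where it was at the start of the episode above 0.03 m).
It also fails if it takes over 54 s, if anything falls off the work surface, if the arm or the gripper's body presses on something with over 40 N, if the wrist force passes 120 N, or if a joint passes its speed limit or range.

ROBOT

A 6-joint arm with a two-finger parallel gripper is mounted at the origin on a cart in front of the work surface, level with it; the furniture and walls round the work are solid. World frame = base frame: x ahead of the robot, y to its left, z up, the work surface at z = 0. Lengths are in m, angles in rad, forces in N, time in s.
With the tool pointing down it reaches from about 0.375 to 0.9 m from the base axis. Payload 3.1 kg.
Tool frame: the origin (TCP) lies on the centre line of the jaws, within the pads' length; the fingertips stand 19 mm ahead of it and the grasp point (between the pads) is the TCP; z points along the fingers, y is the line along which they close (so a half turn about z gives the same grasp; the last joint's range is limited). The gripper opens to 85 mm and grips with 20 to 120 N. Pads are 22 mm wide; open, the fingers measure 114 mm over their backs; the gripper's body (76 mm by 85 mm) begins 54 mm behind the grasp point. The pads swing forward as they close: fully open they stand 13 mm farther back than shut.
Start: joints at [1.016, 0.527, 1.433, -0, 1.181, -0.178], TCP at [0.229, 0.581, 0.25] pointing down, gripper open.
Joint ranges: [-3.08, 3.08], [-0.75, 2.2], [0.22, 2.44], [-1.43, 4.57], [0, 2.65], [-2.85, 2.85]. Speed limits (rad/s): [2.79, 2.79, 3.14, 3.14, 3.14, 3.14].

INTERFACE

Orientations are given as a unit quaternion [x, y, z, w].
In Python, from station import manip, cams, sign_off gives the robot as it stands.
- The arm moves only by the tool carry_out, never from a script. Its argument "targets" is a list that holds one entry, the list of rows, each a list of 7 numbers: the shift along the tool's x, y, z in cm, then the turn, a rotation vector about the tool's x, y, z in degrees, then the finger opening in cm, from 0 to 8.54. A call has 1 to 12 rows; each row is the pose to reach, as a shift and turn from the pose commanded when the call began, along the tool's axes at that moment; what a row does not reach only later rows make up. A row lasts 1/12 s, in which the tool goes at most 41.7 mm and 7.16 degrees, less where a joint would pass 70% of its speed; a pose out of reach is approached as far as the arm can. A call with a gripper value outside its range is refused whole. The fingers move at their own pace and stop on an object; "force" is the grip in N (left out, the last holds). Time passes only in rows, so rows that repeat a pose let the fingers close. It gives the time, the measured TCP pose, the force, the opening and the grip force at its end, in the units of the state.
- manip.sense(): the state, without advancing time (a new reading comes with each control period).
- cams.snapshot(name): name is "scene" or "top" or "wrist"; returns the picture (480x640x3 uint8, red, green, blue); there is no depth.
- cams.camera_info(name): a dict with "K" (3x3 intrinsics, pixels), "k1" (the pictures are not rectified: a ray, as slopes to the right and down, at radius r is drawn at 1 + k1 r^2 times it, then the intrinsics apply), "T" (4x4, takes a point from camera to world coordinates). Camera axes: x right, y down, z forward; pixel columns grow to the right and rows downward; lengths in m; the calibration is good to about 2 mm. A picture is of the moment at which its call begins: read the wrist's pose just before it. camera_info takes no time and is no camera call; for the wrist camera it gives the pose at the moment of the call.
- sign_off(): hands the job in; it is judged then, once.
The state is a dict: "t": time; "q": joint angles; "qd": joint speeds; "tau": joint torques, N m; "tcp_pos": TCP position; "tool_rot": TCP orientation; "force": force on the tool from outside, world axes, zero at the start; "ft_torque": the same for the moment, N m; "finger_gap": opening from 0.0 (shut) to 1.0 (fully open); "gripper_force": force on a finger pad.
Only numpy, scipy, OpenCV 4.12 (cv2) and the standard library are available. Lean on these libraries where they do the work, as an engineer would, in place of code of your own. Each camera call takes 0.05 s, during which the arm holds its last target. There are 200 camera calls.

## Working session

There is one attempt and no reset: what is moved stays moved. The work goes in short steps, Python scripts to look and compute and a tool call to move; the robot and the scene stay as the last step left them, time stands still between calls to the robot, and variables do not carry over. Pictures are saved under pics/ and viewed, at most 10 in all, crops included, and the job is handed in when it is done.

Besides the shell and the picture viewer there is one more tool, called after "Request:" in YAML: its name, and indented under it one key for each argument. carry_out: Moves the arm, as the interface text tells. Its arguments: {"type":"object","properties":{"targets":{"type":"array"},"force":{"type":"number"}},"required":["targets"]}

```bash
mkdir -p pics
cat > h.py <<'E'
import numpy as np, cv2
from station import manip, cams, sign_off
from scipy.spatial.transform import Rotation as R
def snap(name,f):
    ci=cams.camera_info(name); im=cams.snapshot(name); cv2.imwrite('pics/'+f+'.png',im[:,:,::-1]); np.savez('pics/'+f+'.npz',K=ci['K'],k1=ci['k1'],T=ci['T'])
    return im
def load(f):
    d=np.load('pics/'+f+'.npz'); return cv2.imread('pics/'+f+'.png'),d
def ray(d,u,v):
    K=d['K'];k1=float(d['k1']); x=cv2.undistortPoints(np.array([[[u,v]]],float),K,np.array([k1,0,0,0,0.]))[0,0]
    T=d['T']; r=T[:3,:3]@np.array([x[0],x[1],1]); return T[:3,3],r/np.linalg.norm(r)
def onz(d,u,v,z):
    o,r=ray(d,u,v); return o+r*(z-o[2])/r[2]
def proj(d,p):
    T=d['T']; c=T[:3,:3].T@(np.array(p)-T[:3,3]); x=c[:2]/c[2]; x=x*(1+float(d['k1'])*(x@x)); K=d['K']; return K[:2,:2]@x+K[:2,2]
def tri(a,pa,b,pb):
    o1,r1=ray(a,*pa);o2,r2=ray(b,*pb)
    s=np.linalg.lstsq(np.c_[r1,-r2],o2-o1,rcond=None)[0]; p,q=o1+s[0]*r1,o2+s[1]*r2
    return (p+q)/2,np.linalg.norm(p-q)
E
python3 - <<'E'
from h import *
np.set_printoptions(precision=4,suppress=True)
for n in ['scene','top','wrist']:
    snap(n,n+'0'); c=cams.camera_info(n); print(n,c['T'],c['K'][0][0],c['k1'])
s=manip.sense(); print(s)
E
```

```text
scene [[ 0.5653 -0.4133  0.7139 -0.2574]
 [-0.8247 -0.2635  0.5004 -0.8613]
 [-0.0187 -0.8716 -0.4898  0.7249]
 [ 0.      0.      0.      1.    ]] 464.756169304136 -0.05853924276110642
top [[-0.0218 -0.9778  0.2082  0.397 ]
 [-0.9998  0.0203 -0.0094 -0.2771]
 [ 0.0049 -0.2083 -0.978   1.1055]
 [ 0.      0.      0.      1.    ]] 506.21761642871644 -0.021748344430761055
wrist [[ 0.368   0.8827  0.2922  0.1542]
 [ 0.9298 -0.349  -0.1165  0.609 ]
 [-0.0009  0.3146 -0.9492  0.3726]
 [ 0.      0.      0.      1.    ]] 336.40167694601547 -0.03273454349328752
{'t': 0.15, 'q': array([ 1.0165,  0.5283,  1.4337, -0.    ,  1.1814, -0.1785]), 'qd': array([-0.0011, -0.0034, -0.0022,  0.0012,  0.0005, -0.0015]), 'tau': array([  0.0008, -44.2744, -17.8276,  -0.0002,   0.0056,  -0.    ]), 'tcp_pos': array([0.2291, 0.5809, 0.2495]), 'tool_rot': array([ 0.1868,  0.9824, -0.0008, -0.0003]), 'force': array([ 0.0581,  0.2692, -0.3477]), 'ft_torque': array([0.0259, 0.0093, 0.0159]), 'gripper_force': 0.0, 'finger_gap': 0.9976335664069707}
```

View pics/scene0.png

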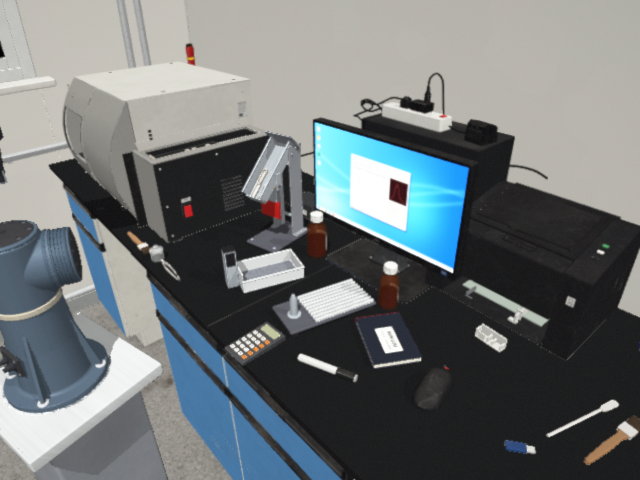

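View pics/top0.png

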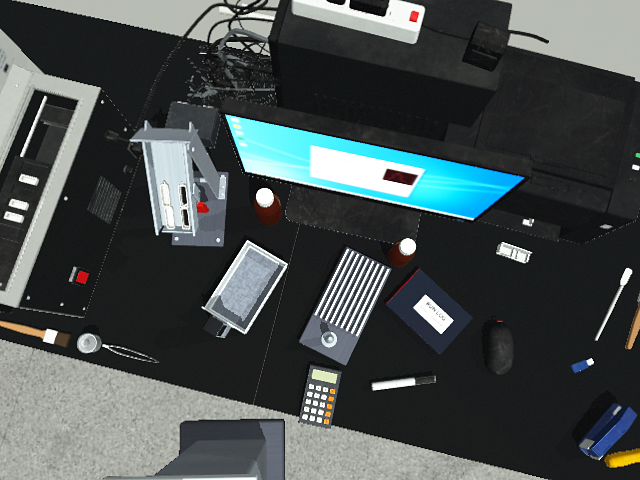

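The scene shows the chute at (275,190), the pan at (265,268), and the rest at (325,305). In the top view the chute is at (175,190), the pan at (245,287), and the rest at (345,305). I'll enlarge both.

Run:
```python
import cv2
a=cv2.imread('pics/top0.png')[115:369,125:400]; cv2.imwrite('pics/tc.png',cv2.resize(a,None,fx=2.36,fy=2.36,interpolation=cv2.INTER_CUBIC))
a=cv2.imread('pics/scene0.png')[130:340,210:410]; cv2.imwrite('pics/sc.png',cv2.resize(a,None,fx=2.8,fy=2.8,interpolation=cv2.INTER_CUBIC))
```

```text
(no output)
```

View pics/tc.png

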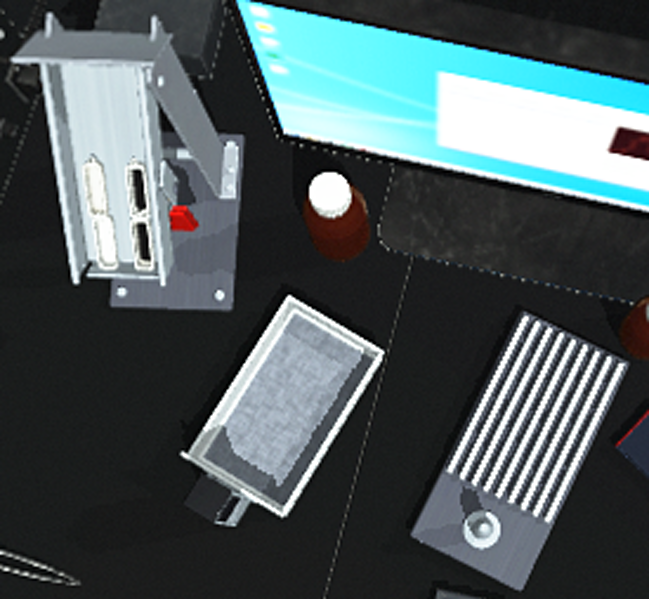

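View pics/sc.png

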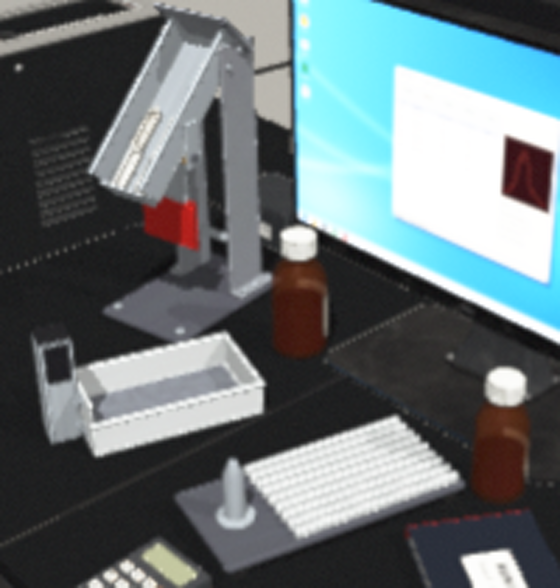

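Top crop positions: 
- Pan rim corners are at (290,296), (384,353), (283,517), (182,456).
- Rest plate corners are at (523,310), (629,362), (522,590), (413,535), with the spigot tip near (483,527).
- Chute base edge runs from (110,306) to (233,309) to (243,135).

I'll fit poses to these.

```bash
cat >> h.py <<'E'
def fit2(model,world):
    m=np.array(model,float)[:,:2];w=np.array(world)[:,:2]; mc,wc=m.mean(0),w.mean(0); H=(m-mc).T@(w-wc)
    th=np.arctan2(H[0,1]-H[1,0],H[0,0]+H[1,1]); c,s=np.cos(th),np.sin(th); Rm=np.array([[c,-s],[s,c]]); t=wc-Rm@mc
    return t,th,np.linalg.norm((m@Rm.T+t)-w,axis=1)
E
cat > p1.py <<'E'
from h import *
np.set_printoptions(precision=4,suppress=True)
_,d=load('top0')
P=lambda u,v,z:onz(d,u/2.36+125,v/2.36+115,z)
print('pan',fit2([[.085,.05],[.085,-.05],[-.085,-.05],[-.085,.05]],[P(290,296,.035),P(384,353,.035),P(283,517,.058),P(182,456,.058)]))
print('spig',P(483,527,.076))
for z in (.008,.015,.02):
  c=[P(523,310,z),P(629,362,z),P(413,535,z),P(522,590,z)]; print(z,[np.linalg.norm(c[i]-c[j]) for i,j in ((0,1),(2,3),(0,2),(1,3))])
  print('rest',fit2([[.232/2,.056],[.232/2,-.056],[-.232/2,.056],[-.232/2,-.056]],c))
print('chute',fit2([[-.0875,.058],[-.0875,-.058],[.0875,-.058]],[P(110,306,.011),P(233,309,.011),P(243,135,.011)]))
_,e=load('scene0')
S=lambda u,v:(u/2.8+210,v/2.8+130)
print('chute walls lower ends', tri(d,(75/2.36+125,283/2.36+115),e,S(92,172)), tri(d,(162/2.36+125,285/2.36+115),e,S(150,203)))
print('bottles',P(330,193,.133),P(343,250,.02))
print('spig tri',tri(d,(483/2.36+125,527/2.36+115),e,S(234,460)))
E
python3 p1.py
```

```text
pan (array([ 0.5345, -0.1458]), np.float64(-0.5523819659463038), array([0.0018, 0.0006, 0.0022, 0.0018]))
spig [ 0.4218 -0.3171  0.076 ]
0.008 [np.float64(0.10975958311683355), np.float64(0.10912432028282976), np.float64(0.2313244899533053), np.float64(0.23063050313914313)]
rest (array([ 0.4948, -0.3581]), np.float64(-0.4814999215430629), array([0.001 , 0.0015, 0.0016, 0.0014]))
0.015 [np.float64(0.10905950145446269), np.float64(0.1084282905296247), np.float64(0.22984902850497577), np.float64(0.22915946816027266)]
rest (array([ 0.4942, -0.3576]), np.float64(-0.4814999215430629), array([0.0016, 0.0022, 0.0023, 0.0021]))
0.02 [np.float64(0.10855944312419773), np.float64(0.10793112642019256), np.float64(0.22879512747045452), np.float64(0.22810872888965095)]
rest (array([ 0.4937, -0.3573]), np.float64(-0.481499921543063), array([0.0022, 0.0028, 0.0028, 0.0026]))
chute (array([ 0.7179, -0.0375]), np.float64(-0.045711585067069134), array([0.0013, 0.0011, 0.0023]))
chute walls lower ends (array([0.6161, 0.0015, 0.1893]), np.float64(0.004228862632041047)) (array([ 0.62  , -0.0653,  0.1695]), np.float64(0.011449634463981069))
bottles [ 0.702  -0.1931  0.133 ] [ 0.6814 -0.1954  0.02  ]
spig tri (array([ 0.4226, -0.3181,  0.0786]), np.float64(0.0027705058306573623))
```

```bash
cat >> h.py <<'E'
def rel(p,yaw):
    "p: tcp target world; yaw: heading of the pan x axis (tool x points opposite), tool down -> cm, deg"
    s=manip.sense(); R0=R.from_quat(s['tool_rot']); d=R0.inv().apply(np.array(p)-s['tcp_pos'])*100
    c,q=np.cos(yaw),np.sin(yaw); Rt=R.from_matrix(np.array([[-c,q,0],[-q,-c,0],[0,0,-1]]).dot(np.diag([1,-1,1])) if 0 else np.column_stack([[-c,-q,0],[-q,c,0],[0,0,-1]]))
    return np.round(d,2),np.round((R0.inv()*Rt).as_rotvec(degrees=True),2)
def st():
    s=manip.sense(); Rm=R.from_quat(s['tool_rot']).as_matrix(); x=-Rm[:,0]
    print('t',round(s['t'],2),'tcp',np.round(s['tcp_pos'],4),'yaw',round(np.arctan2(x[1],x[0]),4),'tilt',np.round(Rm[:2,2],4),'F',np.round(s['force'],2),'gap',round(s['finger_gap']*85,1),'gf',round(s['gripper_force'],1))
E
python3 - <<'E'
from h import *
st(); print(rel([.4476,-.0923,.22],-.5524)); print(rel([.4476,-.0923,.087],-.5524))
E
```

```text
t 0.15 tcp [0.2291 0.5809 0.2495] yaw -0.3758 tilt [-0.0009 -0.0015] F [ 0.06  0.27 -0.35] gap 84.8 gf 0.0
(array([-45.04, -54.6 ,   3.03]), array([-1.000e-01, -1.000e-02,  1.012e+01]))
(array([-45.04, -54.57,  16.33]), array([-1.000e-01, -1.000e-02,  1.012e+01]))
```

Request:
carry_out:
  targets:
    - [[-22.5,-27.3,1.0,0,0,5,8.5],[-22.5,-27.3,1.0,0,0,5,8.5],[-22.5,-27.3,1.0,0,0,5,8.5],[-45,-54.6,1.5,0,0,10.1,8.5],[-45,-54.6,1.5,0,0,10.1,8.5],[-45,-54.6,1.5,0,0,10.1,8.5],[-45,-54.6,1.5,0,0,10.1,8.5],[-45,-54.6,1.5,0,0,10.1,8.5],[-45,-54.6,1.5,0,0,10.1,8.5],[-45,-54.6,1.5,0,0,10.1,8.5],[-45,-54.6,1.5,0,0,10.1,8.5],[-45,-54.6,1.5,0,0,10.1,8.5]]

```text
t: 1.15
tcp_pos: [0.3836, 0.104, 0.2395]
tool_rot: [0.272, 0.962, 0.0, 0.0]
force: [1.1, -0.2, -0.6]
finger_gap: 0.992
gripper_force: 0.0
```

Run:
```python
from h import *
st(); print(rel([.4476,-.0923,.22],-.5524))
```

```text
t 1.15 tcp [0.3836 0.104  0.2395] yaw -0.5519 tilt [0.0003 0.    ] F [ 1.14 -0.18 -0.6 ] gap 84.3 gf 0.0
(array([-15.74, -13.36,   1.95]), array([0.01, 0.01, 0.03]))
```

Request:
carry_out:
  targets:
    - [[-15.7,-13.4,1.9,0,0,0,8.5],[-15.7,-13.4,1.9,0,0,0,8.5],[-15.7,-13.4,1.9,0,0,0,8.5],[-15.7,-13.4,1.9,0,0,0,8.5],[-15.7,-13.4,1.9,0,0,0,8.5],[-15.7,-13.4,1.9,0,0,0,8.5],[-15.7,-13.4,1.9,0,0,0,8.5],[-15.7,-13.4,1.9,0,0,0,8.5]]

```text
t: 1.82
tcp_pos: [0.4461, -0.0903, 0.22]
tool_rot: [0.273, 0.962, 0.0, -0.001]
force: [0.6, 0.4, 0.1]
finger_gap: 0.997
gripper_force: 0.0
```

Run:
```python
from h import *
snap('wrist','w1');st(); print(rel([.4476,-.0923,.22],-.5524))
_,d=load('w1')
print('grip corners top pred',[proj(d,[.4476,-.0923,.113]).round()])
```

```text
t 1.87 tcp [ 0.4459 -0.0895  0.2201] yaw -0.5517 tilt [-0.0016  0.0011] F [ 0.69  1.12 -0.25] gap 84.6 gf 0.0
(array([-0.29, -0.15,  0.01]), array([ 0.  , -0.11,  0.04]))
grip corners top pred [array([320., 255.])]
```

View pics/w1.png

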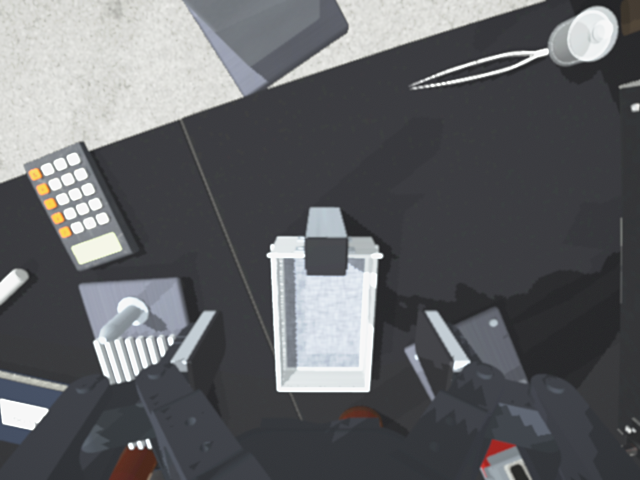

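The wrist view shows the grip's black top at (305–348, 237–275), with the tub below it. The spigot is at left, with its tip near (110,330), and the chute base is at right.

Run:
```python
from h import *
im,d=load('w1')
g=onz(d,326.5,256,.113); print('grip',g)
f=fit2([[.085,-.05],[.085,.05]],[onz(d,276.5,391,.035),onz(d,371,391,.035)]);print(f)
y=f[1]; print('grip from far edge',f[0]-.102*np.array([np.cos(y),np.sin(y)]))
b=fit2([[-.085,-.05],[-.085,.05]],[onz(d,268,257,.058),onz(d,382,257,.058)]);print('back',b)
y=-.5524
print(rel([g[0],g[1],.087],y))
print('spig base',onz(d,133,312,.01))
```

```text
grip [ 0.45040631 -0.08878624  0.113     ]
(array([ 0.53962383, -0.14426766]), np.float64(-0.5554365974508143), array([0.00344219, 0.00344219]))
grip from far edge [ 0.45295746 -0.0904816 ]
back (array([ 0.54014932, -0.14450132]), np.float64(-0.5545333637057838), array([0.00140972, 0.00140972]))
(array([-0.37,  0.3 , 13.31]), array([ 0.  , -0.11,  0.04]))
spig base [ 0.42546241 -0.32641504  0.01      ]
```

Request:
carry_out:
  targets:
    - [[-0.5,0.2,4,0,0,0.2,8.5],[-0.5,0.2,8,0,0,0.2,8.5],[-0.5,0.2,11,0,0,0.2,8.5],[-0.5,0.2,13.3,0,0,0.2,8.5],[-0.5,0.2,13.3,0,0,0.2,8.5],[-0.5,0.2,13.3,0,0,0.2,8.5]]

```text
t: 2.37
tcp_pos: [0.4512, -0.0898, 0.087]
tool_rot: [0.273, 0.962, 0.0, -0.002]
force: [0.9, -0.3, 0.5]
finger_gap: 0.996
gripper_force: 0.0
```

Run:
```python
from h import *
st(); print(rel([.4515,-.0895,.087],-.554))
```

```text
t 2.37 tcp [ 0.4512 -0.0898  0.087 ] yaw -0.5533 tilt [-0.0031  0.0015] F [ 0.89 -0.35  0.5 ] gap 84.6 gf 0.0
(array([-0.01,  0.04, -0.  ]), array([-0.02, -0.19,  0.04]))
```

Centred. Closing in steps, at moderate force first so that the pan self-aligns.

Request:
carry_out:
  targets:
    - [[0,0,0,0,0,0,5],[0,0,0,0,0,0,4],[0,0,0,0,0,0,3],[0,0,0,0,0,0,2.5],[0,0,0,0,0,0,2.5],[0,0,0,0,0,0,2.5],[0,0,0,0,0,0,2.5],[0,0,0,0,0,0,2.5]]
  force: 100

```text
t: 3.03
tcp_pos: [0.4528, -0.0916, 0.0889]
tool_rot: [0.274, 0.962, -0.0, 0.001]
force: [-0.6, 2.1, 8.4]
finger_gap: 0.379
gripper_force: 99.2
```

Run:
```python
from h import *
st()
```

```text
t 3.03 tcp [ 0.4528 -0.0916  0.0889] yaw -0.5555 tilt [ 0.0023 -0.0009] F [-0.58  2.1   8.41] gap 32.2 gf 99.2
```

Request:
carry_out:
  targets:
    - [[0,0,-0.5,0,0,0,2.5],[0,0,-1.5,0,0,0,2.5],[0,0,-3,0,0,0,2.5],[0,0,-4.5,0,0,0,2.5],[0,0,-6,0,0,0,2.5],[0,0,-7.5,0,0,0,2.5],[0,0,-9,0,0,0,2.5],[0,0,-9.6,0,0,0,2.5],[0,0,-9.6,0,0,0,2.5],[0,0,-9.6,0,0,0,2.5]]

```text
t: 3.87
tcp_pos: [0.4519, -0.0914, 0.1834]
tool_rot: [0.274, 0.962, 0.0, 0.0]
force: [0.4, 1.3, -1.9]
finger_gap: 0.376
gripper_force: 99.0
```

Run:
```python
from h import *
snap('wrist','w2');snap('scene','s2');st()
im,d=load('w2')
print(rel([.449,-.025,.183],-.0457))
a=cv2.imread('pics/w2.png')[180:420,200:440]; b=cv2.imread('pics/s2.png')[130:340,190:390]
cv2.imwrite('pics/c2.png',np.hstack([cv2.resize(a,(400,400)),cv2.resize(b,(400,400),interpolation=cv2.INTER_CUBIC)]))
```

```text
t 3.97 tcp [ 0.4515 -0.0912  0.1827] yaw -0.5557 tilt [-0.0019  0.0009] F [-0.2  -0.11 -1.66] gap 31.5 gf 99.0
(array([ 3.7 ,  5.49, -0.03]), array([ 2.000e-02, -1.200e-01, -2.922e+01]))
```

View pics/c2.png

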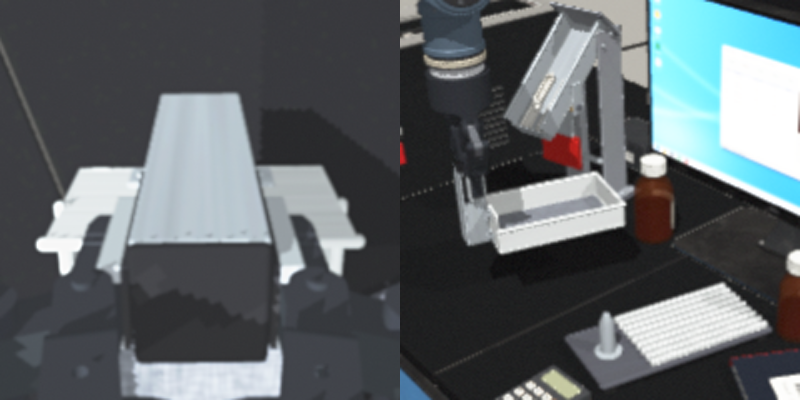

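The pan hangs level in the scene view (right), and the tube sits squarely between the jaws in the wrist view (left).

Request:
carry_out:
  targets:
    - [[0.3,0.5,0,0,0,-2,2.5],[0.8,1.2,0,0,0,-6,2.5],[1.4,2.0,0,0,0,-11,2.5],[2.0,3.0,0,0,0,-16,2.5],[2.7,4.0,0,0,0,-21,2.5],[3.2,4.8,0,0,0,-25.5,2.5],[3.5,5.3,0,0,0,-28,2.5],[3.7,5.5,0,0,0,-29.2,2.5],[3.7,5.5,0,0,0,-29.2,2.5],[3.7,5.5,0,0,0,-29.2,2.5]]

```text
t: 4.8
tcp_pos: [0.4496, -0.0251, 0.183]
tool_rot: [0.023, 1.0, 0.0, -0.0]
force: [1.5, -0.1, -2.5]
finger_gap: 0.376
gripper_force: 99.0
```

Run:
```python
from h import *
_,d=load('w2'); c=.6
for z in (.2067,.2087):
  P=[onz(d,200+c*u,180+c*v,z) for u,v in((120,241),(272,241),(268,360),(133,360))]
  ctr=np.mean(P,0); s=np.array([.4515,-.0912]); y=-.5557; e=np.array([np.cos(y),np.sin(y)])
  print(z,ctr,'along pan x of tube rel tcp',(ctr[:2]-s)@e,(ctr[:2]-s)@[-e[1],e[0]],np.linalg.norm(P[0]-P[1]),np.linalg.norm(P[1]-P[2]))
snap('top','t3');snap('scene','s3');st()
a=cv2.imread('pics/t3.png')[110:370,100:360]; b=cv2.imread('pics/s3.png')[120:320,190:390]
cv2.imwrite('pics/c3.png',np.hstack([cv2.resize(a,(400,400),interpolation=cv2.INTER_CUBIC),cv2.resize(b,(400,400),interpolation=cv2.INTER_CUBIC)]))
```

```text
0.2067 [ 0.44763451 -0.09077463  0.2067    ] along pan x of tube rel tcp -0.0035082556418696187 -0.0016778277221950316 0.03091445861211485 0.030206860029557282
0.2087 [ 0.44634795 -0.08996876  0.2087    ] along pan x of tube rel tcp -0.00502635581067329 -0.0016719302546568478 0.030294662722629272 0.029601250598853917
t 4.9 tcp [ 0.4498 -0.0255  0.1832] yaw -0.0466 tilt [-0.0002 -0.0001] F [ 0.42 -0.6  -2.57] gap 32.0 gf 99.0
```

View pics/c3.png

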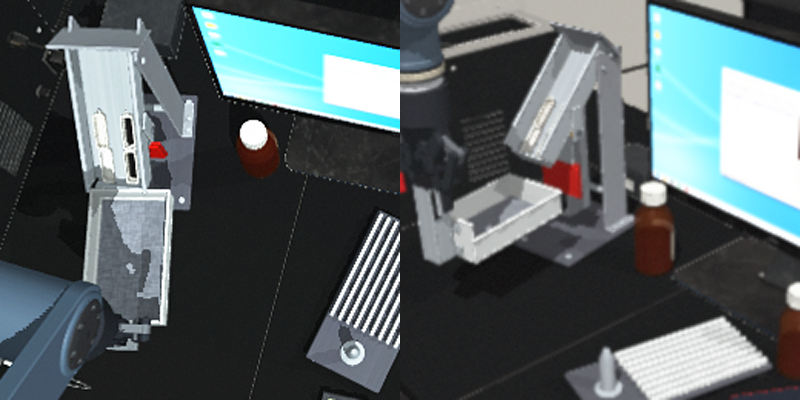

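Top view (left): the pan's far edge meets the trough's lower end, with pan corners near (172,197) and (165,325). The trough walls end near (85,188) and (147,190). I'll check the lateral centring.

Run:
```python
from h import *
_,d=load('t3'); c=.65; P=lambda u,v,z:onz(d,100+c*u,110+c*v,z).round(4)
print('walls',P(83,188,.188),P(147,190,.188)); print('pan R far, R back',P(172,197,.13),P(165,325,.153)); print('pan L far',P(91,191,.13))
print('trough top end',P(62,50,.36),P(140,48,.36))
_,e=load('s3'); S=lambda u,v:(190+.5*u,120+.5*v); T=lambda u,v:(100+c*u,110+c*v)
print('right wall end tri',tri(d,T(147,190),e,S(545-400,163)),'left',tri(d,T(83,188),e,S(507-400,143)))
```

```text
walls [0.6202 0.0089 0.188 ] [ 0.6161 -0.0687  0.188 ]
pan R far, R back [ 0.6201 -0.0879  0.13  ] [ 0.456  -0.0869  0.153 ]
pan L far [0.6302 0.0165 0.13  ]
trough top end [ 0.7242 -0.0166  0.36  ] [ 0.7246 -0.0965  0.36  ]
right wall end tri (array([ 0.62083862, -0.06645795,  0.17272605]), np.float64(0.0031701596606906438)) left (array([0.62314727, 0.00748599, 0.18489085]), np.float64(0.006451960830429293))
```

Request:
carry_out:
  targets:
    - [[-0.5,0.1,0,0,0,0,2.5],[-1.2,0.2,0,0,0,0,2.5],[-2,0.2,0,0,0,0,2.5],[-2.8,0.2,0,0,0,0,2.5],[-3.6,0.2,0,0,0,0,2.5],[-4.2,0.2,0,0,0,0,2.5],[-4.6,0.2,0,0,0,0,2.5],[-4.8,0.2,0,0,0,0,2.5],[-4.8,0.2,0,0,0,0,2.5],[-4.8,0.2,0,0,0,0,2.5],[-4.8,0.2,0,0,0,0,2.5]]

```text
t: 5.82
tcp_pos: [0.4973, -0.0253, 0.1833]
tool_rot: [0.023, 1.0, 0.0, -0.0]
force: [0.2, 0.0, -2.5]
finger_gap: 0.373
gripper_force: 99.1
```

Run:
```python
from h import *
snap('top','t4');snap('scene','s4');st()
a=cv2.imread('pics/t4.png')[130:330,110:310]; b=cv2.imread('pics/s4.png')[120:280,220:380]
cv2.imwrite('pics/c4.png',np.hstack([cv2.resize(a,(400,400),interpolation=cv2.INTER_CUBIC),cv2.resize(b,(400,400),interpolation=cv2.INTER_CUBIC)]))
```

```text
t 5.92 tcp [ 0.4974 -0.0253  0.1834] yaw -0.046 tilt [-0.0006  0.0002] F [ 0.2   0.03 -1.82] gap 32.1 gf 99.1
```

View pics/c4.png

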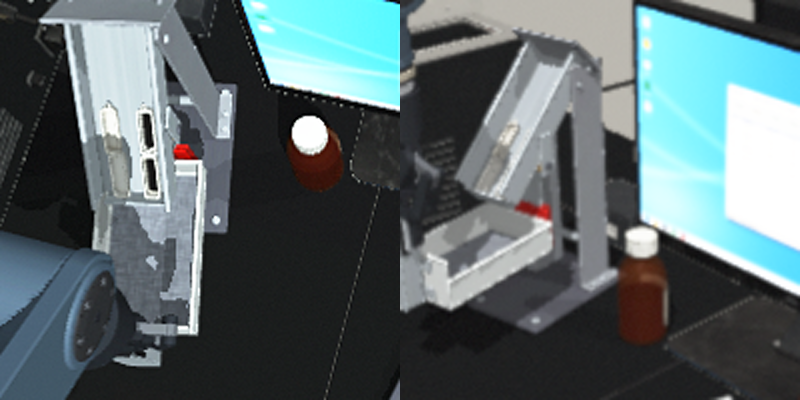

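Top view (left): the pan's far rim, at crop row 160, is just short of the red paddle at (183,152), and the boats are still in place.

Request:
carry_out:
  targets:
    - [[-0.3,0,0,0,0,0,2.5],[-0.6,0,0,0,0,0,2.5],[-0.8,0,0,0,0,0,2.5],[-0.8,0,0,0,0,0,2.5],[-0.8,0,0,0,0,0,2.5],[-0.8,0,0,0,0,0,2.5]]

```text
t: 6.42
tcp_pos: [0.5056, -0.0258, 0.1833]
tool_rot: [0.023, 1.0, 0.0, -0.0]
force: [-0.9, 0.1, -1.0]
finger_gap: 0.378
gripper_force: 99.1
```

Request:
carry_out:
  targets:
    - [[-0.3,0,0,0,0,0,2.5],[-0.6,0,0,0,0,0,2.5],[-0.6,0,0,0,0,0,2.5],[-0.6,0,0,0,0,0,2.5],[-0.6,0,0,0,0,0,2.5],[-0.6,0,0,0,0,0,2.5]]

```text
t: 6.92
tcp_pos: [0.5116, -0.0261, 0.1833]
tool_rot: [0.023, 1.0, 0.0, -0.0]
force: [-1.3, -0.7, -1.5]
finger_gap: 0.37
gripper_force: 99.1
```

Request:
carry_out:
  targets:
    - [[-0.3,0,0,0,0,0,2.5],[-0.6,0,0,0,0,0,2.5],[-0.6,0,0,0,0,0,2.5],[-0.6,0,0,0,0,0,2.5],[-0.6,0,0,0,0,0,2.5],[-0.6,0,0,0,0,0,2.5]]

```text
t: 7.42
tcp_pos: [0.5177, -0.0264, 0.1833]
tool_rot: [0.023, 1.0, 0.0, -0.0]
force: [-1.9, -0.3, -1.3]
finger_gap: 0.373
gripper_force: 99.1
```

Run:
```python
from h import *
snap('top','t5');snap('scene','s5');
F=[]
for i in range(6): F.append(manip.sense()['force']); cams.snapshot('top')
print('F',np.mean(F,0)); st()
for f in ('t0:top0','t4','t5','s0:scene0','s4','s5'):
    f=f.split(':')[-1]; im,d=load(f); r=(im[:,:,2].astype(int)>90)&(im[:,:,1]<60)&(im[:,:,0]<60)
    sl=np.s_[180:225,190:220] if f[0]=='t' else np.s_[180:225,250:290]
    v,u=np.nonzero(r[sl]); print(f,len(u),u.mean() if len(u) else 0,v.mean() if len(u) else 0,v.min() if len(u) else 0,u.max()if len(u) else 0)
```

```text
F [-2.11380166  0.01412922 -1.46971826]
t 7.82 tcp [ 0.5177 -0.0264  0.1834] yaw -0.0459 tilt [-0.0001  0.    ] F [-2.31 -0.07 -0.93] gap 31.6 gf 99.1
top0 102 11.77450980392157 27.61764705882353 22 18
t4 67 11.507462686567164 25.98507462686567 22 18
t5 25 13.04 17.76 16 17
scene0 252 21.496031746031747 29.035714285714285 21 30
s4 48 23.416666666666668 23.395833333333332 21 29
s5 32 26.4375 21.1875 19 33
```

The paddle has moved in by about 12 mm at 2 N. I'll push on about 15 mm and hold.

Request:
carry_out:
  targets:
    - [[-0.4,0,0,0,0,0,2.5],[-0.8,0,0,0,0,0,2.5],[-1.2,0,0,0,0,0,2.5],[-1.5,0,0,0,0,0,2.5],[-1.5,0,0,0,0,0,2.5],[-1.5,0,0,0,0,0,2.5],[-1.5,0,0,0,0,0,2.5],[-1.5,0,0,0,0,0,2.5],[-1.5,0,0,0,0,0,2.5],[-1.5,0,0,0,0,0,2.5],[-1.5,0,0,0,0,0,2.5],[-1.5,0,0,0,0,0,2.5]]

```text
t: 8.82
tcp_pos: [0.5326, -0.0269, 0.1833]
tool_rot: [0.023, 1.0, 0.0, -0.0]
force: [-2.2, -0.5, -5.8]
finger_gap: 0.376
gripper_force: 101.6
```

Run:
```python
from h import *
snap('top','t6');snap('scene','s6');
F=[]
for i in range(4): F.append(manip.sense()['force']); cams.snapshot('top')
print('F',np.mean(F,0)); st()
a=cv2.imread('pics/t6.png')[130:330,110:310]; b=cv2.imread('pics/s6.png')[120:280,220:380]
cv2.imwrite('pics/c6.png',np.hstack([cv2.resize(a,(400,400),interpolation=cv2.INTER_CUBIC),cv2.resize(b,(400,400),interpolation=cv2.INTER_CUBIC)]))
```

```text
F [-2.48144749  0.81893262 -5.42805816]
t 9.12 tcp [ 0.5328 -0.027   0.1834] yaw -0.0458 tilt [-0.  0.] F [-1.62  0.32 -5.99] gap 31.8 gf 101.6
```

View pics/c6.png

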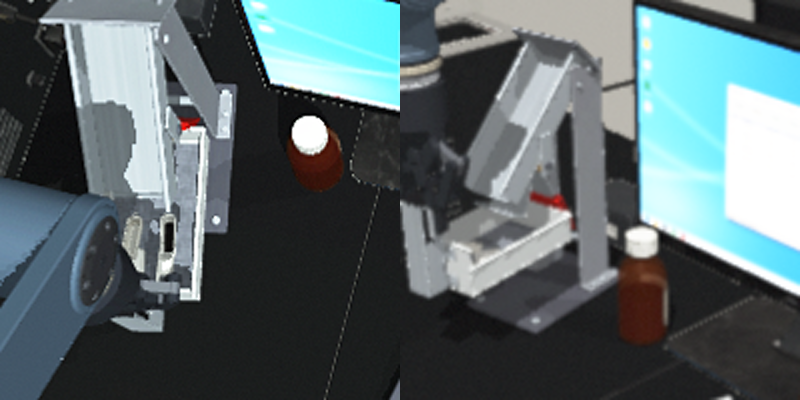

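The trough is empty. Two boats are visible in the pan at crop (133,235) and (168,235), and the rest are hidden by the arm. I'll draw back gently.

Request:
carry_out:
  targets:
    - [[0.3,0,0,0,0,0,2.5],[0.7,0,0,0,0,0,2.5],[1.2,0,0,0,0,0,2.5],[1.7,0,0,0,0,0,2.5],[2.2,0,0,0,0,0,2.5],[2.7,0,0,0,0,0,2.5],[3.2,0,0,0,0,0,2.5],[3.7,0,0,0,0,0,2.5],[4,0,0,0,0,0,2.5],[4,0,0,0,0,0,2.5],[4,0,0,0,0,0,2.5],[4,0,0,0,0,0,2.5]]

```text
t: 10.12
tcp_pos: [0.4937, -0.0254, 0.1837]
tool_rot: [0.023, 1.0, -0.0, 0.001]
force: [0.2, -0.2, -1.7]
finger_gap: 0.373
gripper_force: 102.0
```

Run:
```python
from h import *
snap('top','t7');snap('scene','s7');
F=[]
for i in range(3): F.append(manip.sense()['force']); cams.snapshot('top')
print('F',np.mean(F,0)); st()
snap('wrist','w7')
a=cv2.imread('pics/t7.png')[130:330,110:310]; b=cv2.imread('pics/s7.png')[120:280,220:380]
cv2.imwrite('pics/c7.png',np.hstack([cv2.resize(a,(400,400),interpolation=cv2.INTER_CUBIC),cv2.resize(b,(400,400),interpolation=cv2.INTER_CUBIC)]))
```

```text
F [ 0.16115807  0.3333115  -2.33158065]
t 10.37 tcp [ 0.4931 -0.0252  0.1834] yaw -0.0458 tilt [ 0.0003 -0.0001] F [ 0.04 -0.45 -1.68] gap 31.7 gf 102.0
```

View pics/c7.png

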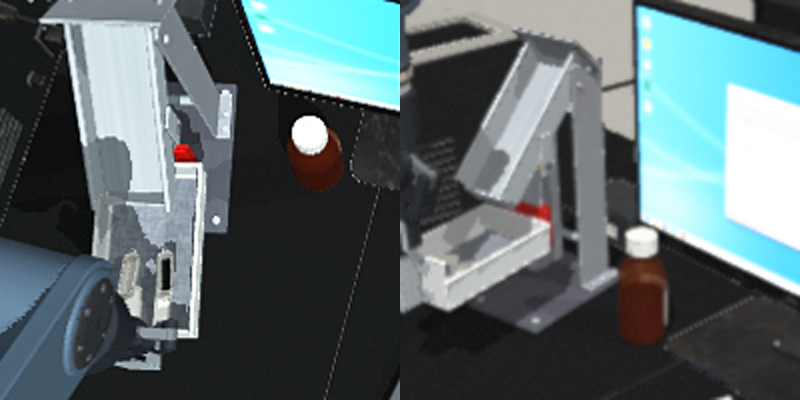

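The gate is shut again (red at (183,152), as before), the trough is empty, and boats are visible in the pan at (128,270) and (165,270). My picture views are used up, so I'll work numerically from here.

Run:
```python
from h import *
for f,tc,c in (('t4',(.4974,-.0253),[(205,160),(195,334)]),('t7',(.4931,-.0252),[(206,163),(196,337)])):
  _,d=load(f); y=-.0458; e=np.array([np.cos(y),np.sin(y)]); n=np.array([-e[1],e[0]])
  for (u,v),z in zip(c,(.130,.153)):
    p=onz(d,110+u/2,130+v/2,z)[:2]-tc; print(f,'along',p@e,'lat',p@n)
# spigot from top image: bright ring
im,d=load('top0'); g=cv2.cvtColor(im,cv2.COLOR_BGR2GRAY)[325:352,315:345]
print(g[::2,::2])
# gate check
for f in ('t4','t7'):
    im,_=load(f); r=(im[:,:,2].astype(int)>90)&(im[:,:,1]<60)&(im[:,:,0]<60); v,u=np.nonzero(r[180:225,190:220]); print(f,len(u),u.mean(),v.mean())
st(); print(rel([.40,-.10,.20],-.30))
```

```text
t4 along 0.18283731848841375 lat -0.05456796374842914
t4 along 0.006638349670770411 lat -0.060936335265317755
t7 along 0.18405879464786773 lat -0.055674022338393865
t7 along 0.008143855380919085 lat -0.06196704746343316
[[114 111 113  63  65  63  66 110  96 101 148 135  97 255 255]
 [113 114 117  64  65  63  65 115 113 111 114  97 104 255  91]
 [114 113 114  61  65  65  61 115 116 110 115 116 114 110 105]
 [114 114 114  61  62  60  91 121  94 112 114 117 115 117 104]
 [111 113 115 118  90 150 146 148 247 242 108 113 114 116 118]
 [113 116 118  52 151 149  88  94 112 244 245 111 118 119 115]
 [105 102 103 145 111  94  92 247 210 148 243 103 116 116 115]
 [104 104  98 153 226  87 127 244 230 172 241 105 119 116 121]
 [102 102 101 132 221 156 130 178 192 230 239 108 118 115 119]
 [104 100 102  97 226 221 207 205 241 240 224 117 118 118 120]
 [105 102 112 109 107 244 240 241 244 250 114 118 119 118 122]
 [114 118 116 117 115 102 122 191 125 114 117 119 117 119 118]
 [109 114 114 117 112 117 117 113 113 118 118 119 121 122 113]
 [ 21  73 116 118 117 116 118 117 118 117 119 117 118 119 119]]
t4 67 11.507462686567164 25.98507462686567
t7 83 11.759036144578314 26.6144578313253
t 10.42 tcp [ 0.493  -0.0252  0.1834] yaw -0.0459 tilt [ 0.0002 -0.    ] F [ 0.73  0.14 -3.62] gap 31.7 gf 102.0
(array([ 8.95, -7.89, -1.67]), array([-0.000e+00,  1.000e-02,  1.456e+01]))
```

Run:
```python
from h import *
_,d=load('top0')
for z in (.006,.012): print(onz(d,328.5,340,z))
s=np.array([.4225,-.3175]); y=-.4815; e=np.array([np.cos(y),np.sin(y)]); n=np.array([-e[1],e[0]])
print('tcp target',s+.0035*e+.002*n)
```

```text
[ 0.41996123 -0.31726227  0.006     ]
[ 0.41983587 -0.31704296  0.012     ]
tcp target [ 0.42652827 -0.31734828]
```

Request:
carry_out:
  targets:
    - [[0.4,0,0,0,0,0,2.5],[1.1,0,0,0,0,0,2.5],[2,0,0,0,0,0,2.5],[3,0,0,0,0,0,2.5],[4,0,0,0,0,0,2.5],[5,0,0,0,0,0,2.5],[5.8,-0.4,0,0,0,1,2.5],[6.6,-1,0,0,0,3,2.5],[7.2,-1.8,0,0,0,5,2.5],[7.7,-2.7,0,0,0,7,2.5],[8,-3.4,0,0,0,8.5,2.5],[8.2,-3.7,0,0,0,9,2.5]]

```text
t: 11.42
tcp_pos: [0.4092, -0.0599, 0.1835]
tool_rot: [0.103, 0.995, -0.0, 0.0]
force: [0.8, -0.5, -2.7]
finger_gap: 0.373
gripper_force: 102.0
```

Run:
```python
from h import *
st(); print(rel([.425,-.314,.195],-.4815))
```

```text
t 11.42 tcp [ 0.4092 -0.0599  0.1835] yaw -0.2066 tilt [ 0.0008 -0.0006] F [ 0.77 -0.54 -2.67] gap 31.7 gf 102.0
(array([ -6.76, -24.55,  -1.13]), array([-0.02,  0.06, 15.75]))
```

Request:
carry_out:
  targets:
    - [[-0.1,-0.4,-0.1,0,0,1,2.5],[-0.4,-1.2,-0.3,0,0,3,2.5],[-0.8,-2.4,-0.5,0,0,5,2.5],[-1.2,-3.8,-0.8,0,0,7,2.5],[-1.6,-5.4,-1,0,0,9,2.5],[-2,-7,-1.1,0,0,11,2.5],[-2.4,-8.7,-1.1,0,0,12.5,2.5],[-2.9,-10.4,-1.1,0,0,13.7,2.5],[-3.4,-12.1,-1.1,0,0,14.7,2.5],[-3.9,-13.8,-1.1,0,0,15.3,2.5],[-4.4,-15.5,-1.1,0,0,15.7,2.5],[-4.8,-17,-1.1,0,0,15.7,2.5]]

```text
t: 12.42
tcp_pos: [0.4226, -0.2366, 0.1945]
tool_rot: [0.237, 0.972, -0.0, 0.001]
force: [0.7, -0.5, -2.0]
finger_gap: 0.371
gripper_force: 102.0
```

Run:
```python
from h import *
st(); print(rel([.425,-.317,.18],-.4815))
```

```text
t 12.42 tcp [ 0.4226 -0.2366  0.1945] yaw -0.4786 tilt [ 0.001 -0.001] F [ 0.66 -0.47 -2.03] gap 31.6 gf 102.0
(array([-3.91, -7.02,  1.46]), array([-0.03,  0.08,  0.17]))
```

Request:
carry_out:
  targets:
    - [[-0.7,-1.3,0,0,0,0,2.5],[-1.4,-2.5,0,0,0,0,2.5],[-2.1,-3.7,0,0,0,0,2.5],[-2.7,-4.8,0,0,0,0,2.5],[-3.2,-5.8,0.2,0,0,0,2.5],[-3.6,-6.5,0.6,0,0,0,2.5],[-3.8,-6.9,0.9,0,0,0.2,2.5],[-3.9,-7,0.9,0,0,0.2,2.5],[-3.9,-7,0.9,0,0,0.2,2.5],[-3.9,-7,0.9,0,0,0.2,2.5],[-3.9,-7,0.9,0,0,0.2,2.5],[-3.9,-7,0.9,0,0,0.2,2.5]]

```text
t: 13.42
tcp_pos: [0.4245, -0.3141, 0.1855]
tool_rot: [0.238, 0.971, 0.0, -0.0]
force: [0.4, 0.2, -1.9]
finger_gap: 0.373
gripper_force: 101.9
```

Run:
```python
from h import *
snap('wrist','w8');snap('top','t8');snap('scene','s8');st(); print(rel([.425,-.317,.18],-.4815))
# scene: spigot/tube columns. print pixel predictions and gray rows in the wrist picture
im,d=load('w8'); g=cv2.cvtColor(im,cv2.COLOR_BGR2GRAY)
y=-.4815; e=np.array([np.cos(y),np.sin(y)]); n=np.array([-e[1],e[0]]); s=np.array([.4213,-.3172])
for z in (.012,.05,.076): print('spig',z,proj(d,[*s,z]),proj(d,[*(s+.009*n),z]),proj(d,[*(s-.009*n),z]))
t=np.array(manip.sense()['tcp_pos'][:2])-.0035*e
b=t-.015*e
for z in (.092,.205): print('tube back',z,proj(d,[*(b+.015*n),z]),proj(d,[*(b-.015*n),z]))
```

```text
t 13.57 tcp [ 0.4246 -0.3144  0.1856] yaw -0.48 tilt [ 0.0001 -0.0001] F [-0.4  -0.43 -2.21] gap 31.5 gf 101.8
(array([-0.16, -0.21,  0.56]), array([-0.  ,  0.01,  0.09]))
spig 0.012 [316.6508298  226.72425153] [326.53776803 226.72821719] [306.76375653 226.72145911]
spig 0.05 [316.266415   238.84018991] [327.47477517 238.84409163] [305.05796427 238.83691485]
spig 0.076 [315.93849169 249.18389928] [328.27415431 249.18759701] [303.60280539 249.18004988]
tube back 0.092 [344.0533679  232.85155289] [299.19299088 232.83477876]
tube back 0.205 [366.3190633  320.98870654] [280.72419401 320.99779551]
```

Run:
```python
from h import *
np.set_printoptions(linewidth=250)
im,d=load('w8'); g=cv2.cvtColor(im,cv2.COLOR_BGR2GRAY)
print('wrist cols 288..356 step 2')
for r in range(206,250,3): print(r,g[r,288:358:2])
im,d=load('s8'); g=cv2.cvtColor(im,cv2.COLOR_BGR2GRAY)
s=[.4213,-.3172]
for z in (.012,.05,.076,.0965,.15): print(z,proj(d,[*s,z]).round(1))
c=int(proj(d,[*s,.05])[0])
print('scene cols',c-16)
for r in range(270,326,3): print(r,g[r,c-16:c+17])
```

```text
wrist cols 288..356 step 2
206 [166 166 167 166 164 168 167 164 164 166 167 166 163 165 167 165 165 163 165 163 165 165 162 161 151 147 152 151 152 151 152 152 151 152 151]
209 [167 167 168 166 164 168 167 164 164 165 167 166 162 165 165 164 165 164 165 164 163 154 149 151 149 147 152 151 151 151 152 151 149 152 151]
212 [167 168 168 166 163 168 167 164 165 164 165 167 168 192 213 206 168 151 150 151 150 149 149 150 149 147 151 151 152 150 151 151 149 151 151]
215 [167 168 167 166 162 168 167 164 162 204 248 249 248 248 247 247 248 247 246 228 163 146 149 151 149 148 152 152 152 149 152 151 150 151 151]
218 [167 167 167 166 163 169 165 189 249 248 247 247 247 247 247 247 246 244 244 244 245 214 140 149 148 147 152 151 151 149 151 151 148 151 150]
221 [167 167 167 167 163 166 197 249 247 247 247 247 247 248 247 245 244 245 244 244 244 245 238 152 147 147 152 151 151 149 151 150 149 150 150]
224 [166 167 167 167 163 176 246 247 247 247 247 246 228 212 203 192 183 196 238 245 244 244 246 222 141 148 152 156 165 160 152 151 149 150 149]
227 [166 168 167 168 162 225 248 247 247 247 245 22
[... 3152 characters left out ...]
0 215 215]
312 [ 88  96  97  95  93  92  92  93  93  92  99 128 173 176 156 157 169 177 177 170 153 149 174 206 190 130 105 102 101 100  97 108 159]
315 [ 36  56  87  98 103 102 102 100 102 101 107 146 198 209 204 189 187 190 188 187 190 201 214 206 172 106 103 102 103 104 103 103  98]
318 [ 29  28  31  52  81  97 102 103 103 103 103 104 108 125 154 169 175 176 176 177 171 147 119 106 103 104 104 105 103 103 105 104 104]
321 [ 29  27  26  29  32  48  76  95 101 102 103 103 103 104 104 103 103 105 103 105 104 103 104 104 106 104 106 106 105 105 104 105 104]
324 [ 30  29  30  25  28  27  32  47  74  94 101 104 104 104 104 104 106 105 104 104 105 104 105 102 103 104 104 103 103 102 103 103 102]
```

Run:
```python
from h import *
_,d=load('s8'); y=-.48; e=np.array([np.cos(y),np.sin(y)]); n=np.array([-e[1],e[0]])
for o in (-.0035,0):
  c=np.array([.4246,-.3144])+o*e
  for h in (.0125,.015):
    print(o,h,[proj(d,[*(c+a*h*e+b*h*n),.0967]).round(1) for a,b in((-1,1),(-1,-1),(1,-1))], [proj(d,[*(c+a*h*e+b*h*n),.15]).round(1) for a,b in((-1,1),(-1,-1),(1,-1))])
```

```text
-0.0035 0.0125 [array([283.3, 286.3]), array([287.9, 291.9]), array([297.8, 288.7])] [array([282., 267.]), array([286.7, 272.4]), array([296.9, 269.3])]
-0.0035 0.015 [array([281.8, 286. ]), array([287.4, 292.8]), array([299.2, 289. ])] [array([280.6, 266.7]), array([286.2, 273.3]), array([298.4, 269.5])]
0 0.0125 [array([284.7, 285.8]), array([289.3, 291.5]), array([299.2, 288.3])] [array([283.4, 266.5]), array([288.2, 271.9]), array([298.3, 268.8])]
0 0.015 [array([283.2, 285.6]), array([288.8, 292.4]), array([300.6, 288.5])] [array([282. , 266.3]), array([287.6, 272.8]), array([299.8, 269.1])]
```

The tube needs about 3 mm forward and 2 mm to −y. Correcting that, then lowering the first 35 mm.

Request:
carry_out:
  targets:
    - [[-0.15,-0.1,0,0,0,0,2.5],[-0.3,-0.2,0,0,0,0,2.5],[-0.3,-0.2,0.4,0,0,0,2.5],[-0.3,-0.2,0.9,0,0,0,2.5],[-0.3,-0.2,1.4,0,0,0,2.5],[-0.3,-0.2,1.9,0,0,0,2.5],[-0.3,-0.2,2.4,0,0,0,2.5],[-0.3,-0.2,2.9,0,0,0,2.5],[-0.3,-0.2,3.3,0,0,0,2.5],[-0.3,-0.2,3.5,0,0,0,2.5],[-0.3,-0.2,3.5,0,0,0,2.5],[-0.3,-0.2,3.5,0,0,0,2.5]]

```text
t: 14.57
tcp_pos: [0.4262, -0.3179, 0.1503]
tool_rot: [0.238, 0.971, 0.0, -0.0]
force: [0.8, -0.2, -2.7]
finger_gap: 0.37
gripper_force: 101.9
```

Run:
```python
from h import *
F=[]
for i in range(3): F.append(np.r_[manip.sense()['force'],manip.sense()['ft_torque']]); cams.snapshot('top')
print('F',np.mean(F,0).round(2)); st()
```

```text
F [ 0.37  0.1  -2.88  0.06  0.15  0.02]
t 14.72 tcp [ 0.4264 -0.318   0.1507] yaw -0.4805 tilt [ 0.0004 -0.0005] F [ 0.25 -0.2  -2.3 ] gap 31.8 gf 102.0
```

Request:
carry_out:
  targets:
    - [[0,0,0.4,0,0,0,2.5],[0,0,0.8,0,0,0,2.5],[0,0,1.2,0,0,0,2.5],[0,0,1.6,0,0,0,2.5],[0,0,2,0,0,0,2.5],[0,0,2.4,0,0,0,2.5],[0,0,2.8,0,0,0,2.5],[0,0,3.1,0,0,0,2.5],[0,0,3.2,0,0,0,2.5],[0,0,3.2,0,0,0,2.5],[0,0,3.2,0,0,0,2.5]]

```text
t: 15.63
tcp_pos: [0.4262, -0.3179, 0.1184]
tool_rot: [0.238, 0.971, -0.0, 0.0]
force: [0.1, 0.3, -2.2]
finger_gap: 0.37
gripper_force: 102.0
```

Request:
carry_out:
  targets:
    - [[0,0,0.15,0,0,0,2.5],[0,0,0.3,0,0,0,2.5],[0,0,0.4,0,0,0,2.5],[0,0,0.4,0,0,0,2.5],[0,0,0.4,0,0,0,2.5]]

```text
t: 16.05
tcp_pos: [0.4262, -0.318, 0.1149]
tool_rot: [0.238, 0.971, -0.0, 0.0]
force: [-2.3, 1.1, 4.0]
finger_gap: 0.373
gripper_force: 102.5
```

Request:
carry_out:
  targets:
    - [[0,0,0.1,0,0,0,2.5],[0,0,0.15,0,0,0,2.5],[0,0,0.15,0,0,0,2.5],[0,0,0.15,0,0,0,2.5]]

```text
t: 16.38
tcp_pos: [0.4262, -0.318, 0.1149]
tool_rot: [0.238, 0.971, -0.0, 0.0]
force: [-4.5, 2.1, 15.2]
finger_gap: 0.372
gripper_force: 104.0
```

Run:
```python
from h import *
snap('scene','s9'); s=manip.sense(); st(); print(s['ft_torque'])
```

```text
t 16.43 tcp [ 0.4262 -0.318   0.1149] yaw -0.4806 tilt [ 0.0007 -0.0009] F [-4.34  2.24 15.03] gap 31.9 gf 104.0
[0.52795744 0.36654865 0.00619515]
```

Seated, with TCP at 0.115, so the underside is at about 26 mm. Releasing slowly, then going straight up.

Request:
carry_out:
  targets:
    - [[0,0,0,0,0,0,3.4],[0,0,0,0,0,0,3.8],[0,0,0,0,0,0,4.5],[0,0,0,0,0,0,5.5],[0,0,0,0,0,0,6.5],[0,0,0,0,0,0,7],[0,0,0,0,0,0,7],[0,0,0,0,0,0,7]]
  force: 20

```text
t: 17.1
tcp_pos: [0.4262, -0.3178, 0.1127]
tool_rot: [0.238, 0.971, 0.0, -0.0]
force: [0.2, -0.3, -0.3]
finger_gap: 0.819
gripper_force: 0.0
```

Run:
```python
from h import *
st(); print(rel([.4262,-.318,.26],-.4815))
```

```text
t 17.1 tcp [ 0.4262 -0.3178  0.1127] yaw -0.4805 tilt [-0.0002  0.0002] F [ 0.19 -0.3  -0.27] gap 69.6 gf 0.0
(array([-0.000e+00, -1.000e-02, -1.473e+01]), array([ 0.01, -0.01,  0.06]))
```

Free of the pan. Now up and back towards the base so the cameras see the pan.

Request:
carry_out:
  targets:
    - [[0,0,-1,0,0,0,7],[0,0,-3,0,0,0,7],[0,0,-5.5,0,0,0,7],[0,0,-8,0,0,0,7],[0,0,-10.5,0,0,0,7],[0,0,-13,0,0,0,7],[0,0,-15,0,0,0,7],[0,0,-17,0,0,0,7],[0,0,-18,0,0,0,7],[0,0,-18,0,0,0,7]]

```text
t: 17.93
tcp_pos: [0.4271, -0.3188, 0.2959]
tool_rot: [0.238, 0.971, -0.002, 0.003]
force: [0.8, 0.1, 0.3]
finger_gap: 0.818
gripper_force: 0.0
```

Run:
```python
from h import *
for n,f in(('wrist','w10'),('top','t10'),('scene','s10')): snap(n,f)
st()
y=-.4815; e=np.array([np.cos(y),np.sin(y)]); n=np.array([-e[1],e[0]]); s=np.array([.4230,-.3176]); o=s+.102*e
# pan rim in all views: bright edges near predicted seated rim corners
for f in ('w10','t10','s10'):
    im,d=load(f); print(f,[proj(d,[*(o+a*.085*e+b*.05*n),z]).round(0) for a,b,z in((1,1,.061),(1,-1,.061),(-1,-1,.084),(-1,1,.084))])
# rectified view of the pan floor from top camera (pan x down rows, 2 mm per cell)
im,d=load('t10'); g=cv2.cvtColor(im,cv2.COLOR_BGR2GRAY)
for a in np.arange(.095,-.125,-.006):
    r=''
    for b in np.arange(.06,-.061,-.004):
        z=.061 if abs(b)>.046 or a>.081 else .039
        u,v=proj(d,[*(o+a*e+b*n),z]); r+='%4d'%g[int(round(v)),int(round(u))]
    print('%5.0f'%(a*1000),r)
```

```text
t 18.08 tcp [ 0.4256 -0.3172  0.2919] yaw -0.4805 tilt [-0.0014  0.0016] F [ 0.37 -0.36 -1.07] gap 69.4 gf 0.0
w10 [array([360., 354.]), array([281., 354.]), array([272., 229.]), array([369., 229.])]
t10 [array([347., 246.]), array([390., 267.]), array([356., 341.]), array([311., 319.])]
s10 [array([350., 268.]), array([372., 288.]), array([309., 302.]), array([290., 279.])]
   95   20  21  19  19  20  20  21  19  19  18  16  21  18  20  17  17  16  17  16  16  27  28  29  27  26  22  25  29  30  29  34
   89   20  21  19  18  15  14  10  17  17  15  16   8   4  16  14   7  11  10  10  15  13  24  17  13  15  22  18  22  25  29  27
   83   20  11 255 255 255 255 255 255 255 255 255 255 255 255 253 252 255 255 255 255 255 254 255 255 255 253 239 255  50  27  30
   77   17   9 255 184 248 251 254 255 255 255 253 244 255 250 250 251 226 226 255 255 240 242 197  91 162 158 174 255 117  25  32
   71   18  12 255 254 172 181 166 172 158 169 166 174 169 157 164 176 176 161 171 172 176 180 186  78  92 108 174 255 123  25  32
   65   16   6 255 254 162 166 167 177 169 180 182 166 167 146 164 
[... 3424 characters left out ...]
6 127 128 131 131 131 133 134 134 139 141 143
  -97   93  98 100 101 101 104 107 106 108 109 110 112 113 114 115 116 116 120 118 123 124 125 124 127 128 128 128 133 130 134 134
 -103   84  85  85  91  90  95  96  96 100 106 105 107 109 111 111 110 113 114 114 118 117 119 120 124 123 123 125 129 127 128 131
 -109   14  13 118  74  76  74  89  91  93  94  98  99 103 103 107 111 108 108 112 111 111 114 116 118 119 120 120 123 124 125 129
 -115   14  15 117 114 114 114 112  76  80  80  86  92  93  94 100  99 101 103 109 106 108 110 108 109 113 114 117 118 120 123 129
 -121   18  18 116 113 112 113 113 115 116  62  28  69  80  85  86  90  93  97  98 100 101 102 103 108 109 109 111 114  58  62  63
```

The far wall and sides sit where the seated pan should be. I'll move the arm aside to check the boats.

Request:
carry_out:
  targets:
    - [[0,4,-1,0,0,0,7],[0,8,-2,0,0,0,7],[0,12,-2,0,0,0,7],[0,16,-2,0,0,0,7],[0,20,-2,0,0,0,7],[0,24,-2,0,0,0,7],[0,28,-2,0,0,0,7],[0,32,-2,0,0,0,7],[0,34,-2,0,0,0,7],[0,34,-2,0,0,0,7],[0,34,-2,0,0,0,7]]

```text
t: 19.0
tcp_pos: [0.5828, -0.0152, 0.3109]
tool_rot: [0.237, 0.972, -0.0, -0.002]
force: [0.4, 0.2, 0.2]
finger_gap: 0.822
gripper_force: 0.0
```

Run:
```python
from h import *
for n,f in(('top','t11'),('scene','s11')): snap(n,f)
st()
y=-.4815; e=np.array([np.cos(y),np.sin(y)]); n=np.array([-e[1],e[0]]); s=np.array([.4230,-.3176]); o=s+.102*e
im,d=load('t11'); g=cv2.cvtColor(im,cv2.COLOR_BGR2GRAY)
for a in np.arange(.089,-.125,-.005):
    r=''
    for b in np.arange(.058,-.059,-.004):
        z=.061 if abs(b)>.046 or a>.081 else .039
        u,v=proj(d,[*(o+a*e+b*n),z]); r+='%4d'%g[int(round(v)),int(round(u))]
    print('%5.0f'%(a*1000),r)
im4,_=load('t4'); 
for f in ('t4','t11'):
    im,_=load(f); r=(im[:,:,2].astype(int)>90)&(im[:,:,1]<60)&(im[:,:,0]<60); v,u=np.nonzero(r[180:225,190:220]); print(f,len(u),u.mean(),v.mean())
```

```text
t 19.1 tcp [ 0.5825 -0.017   0.3115] yaw -0.4809 tilt [-0.0031  0.    ] F [ 0.11 -0.7  -0.04] gap 70.1 gf 0.0
   89   21  16  14  13  15  14  15  10  11  11  16  10  10  10   4   2  14  13  11   8   8  15  20  21  20  19  11  18  29  27
   84   17  62 255 255 255 255 255 255 255 255 209 255 255 255 255 255 255 255 255 255 255 255 255 255 255 255 242 127  22  29
   79   16  71 239 190 255 218 233 231 255 254 211 241 238 238 255 255 234 253 254 255 255 240 157 161 165 170 139 176  25  29
   74   17  51 237 239 166 191 181 178 153 165 164 187 168 179 168 180 183 172 177 160 173 177 170  85  83 148 133 188  24  28
   69   14  49 248 206 157 164 154 166 152 169 174 176 167 156 157 163 159 153 171 168 169 163 178  86  91 144 127 192  23  28
   64   14  49 251 255 161 161 169 171 168 177 161 163 165 155 167 168 174 168 165 177 169 171  90  85  83 162 127 242  26  28
   59   14  43 255 255 165 159 163 176 172 162 173 158 159 161 169 155 154 155 189 168 168 169  92  85  90 148 122 255  24  29
   54   14 136 255 255 193 180 168 165 164 161 160 167 160 178 193 177 180 186 196 165 173 170  93  8
[... 3856 characters left out ...]
13 111 112  56  55  60  62  73  19  49  47  48  50  50  51  51  47 118 113 113 128 126 125 127 130  25  31
 -106   17  72 111 110 109 111 113 108  57  59  70  18  46  50  49  49  50  49  52  48 133 130 128 127 127 127 129 131  28  30
 -111   15  73 111 114 110 111 112 110 115  55  57  16  50  50  48  50  50  49  51  48 131 131 127 128 126 129 129 130  27  28
 -116   16  73 113 112 110 113 112 108 111 116 113 100 114 110 150 146 151  49 110 100 130 131 129 126 125 129 127 131  28  28
 -121   14  74 111 115 111 112 111 110 113 114 109 111 109 117 114 118 130 131 127 128 128 129 126 128 123 128 127 127  27  33
t4 67 11.507462686567164 25.98507462686567
t11 97 11.8659793814433 27.391752577319586
```

All four boats show in the pan, as two columns of two. The pan is seated square, the gate is shut and the arm is clear, so I'm handing in.

```bash
python3 -c "
from station import sign_off
print(sign_off())"
```

```text
the job is handed in; nothing more can be done
None
```

I handed the job in at about 19 s of the 54 s allowed: all four boats are in the pan, the pan is seated flat on the cooling rest, the gate is shut and the arm is clear; no verdict came back.

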